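# Screw down the stand's levelling foot and lock it

## Robot

A 6-joint arm with a two-finger parallel gripper is mounted at the origin on the work surface; the furniture and walls round the work are solid. World frame = base frame: x ahead of the robot, y to its left, z up, the work surface at z = 0. Lengths are in m, angles in rad, forces in N, time in s.
With the tool pointing down it reaches from about 0.3 to 0.875 m from the base axis. Payload 6.4 kg.
Tool frame: the origin (TCP) lies at the very end of the fingers, on their centre line; the grasp point (between the pads) lies 19 mm behind it; z points along the fingers, y is the line along which they close (so a half turn about z gives the same grasp; the last joint's range is limited). The gripper opens to 85 mm and grips with 20 to 120 N. Pads are 22 mm wide; open, the fingers measure 114 mm over their backs; the gripper's body (76 mm by 85 mm) begins 54 mm behind the grasp point. The pads swing forward as they close: fully open they stand 13 mm farther back than shut.
Start: joints at [-0.206, 0.181, 1.607, -0, 1.354, -0.206], TCP at [0.575, 0, 0.202] pointing down, gripper open.
Joint ranges: [-2.99, 2.99], [-0.89, 2.07], [0.3, 2.58], [-1.14, 4.28], [0, 2.63], [-3.12, 3.12]. Speed limits (rad/s): [2.57, 2.57, 3.01, 3.14, 3.14, 3.14].

## Interface

Orientations are given as a unit quaternion [w, x, y, z].
In Python, from bench import telemetry, camera, ctrl, spotter gives the robot as it stands.
- The arm moves only by the tool send_rows, never from a script. Its argument "series" is a list of rows, each a list of 3 entries, a list of its own where there are three numbers: the turn, a rotation vector about the world's x, y, z in degrees, then the shift along the world's x, y, z in mm, then the closure, from -1 (fully open) to 1 (shut), so that 0 is half open. In form: [[[rx, ry, rz], [dx, dy, dz], gripper], ...]. A call has 1 to 10 rows; each row is the pose to reach, as a shift and turn from the pose commanded when the call began; what a row does not reach only later rows make up. A row lasts 1/8 s, in which the tool goes at most 62.5 mm and 10.7 degrees, less where a joint would pass 70% of its speed; a pose out of reach is approached as far as the arm can. A call with a gripper value outside its range is refused whole. The fingers move at their own pace and stop on an object; the grip force is fixed at half the most. Time passes only in rows, so rows that repeat a pose let the fingers close. It gives the time, the measured TCP pose, the force, the opening and the grip force at its end, in the units of the state.
- telemetry.get_obs(): the state, without advancing time (a new reading comes with each control period).
- camera(name): name is "scene" or "side" or "wrist"; returns a dict with "pixels" (420x560x3 uint8, red, green, blue), "camera_matrix" (3x3 intrinsics, pixels), "dist_coeffs" ([k1, k2, p1, p2, k3] as OpenCV has them; the pictures are not rectified), "xyz" and "orientation" of the camera in the world. Camera axes: x right, y up, looking along -z (the intrinsics and any distortion apply to the point x, -y, -z); pixel columns grow to the right and rows downward; lengths in m; the calibration is good to about 2 mm. A picture is of the moment at which its call begins. There is no depth.
- ctrl.hand_in(): hands the job in; it is judged then, once.
Trained networks look in the newest picture that a camera, given by its name, has taken for a name from the list of things; names that differ only in an ending like _2 or _b are one class to them, and where a whole thing is asked for, a point or a joint stands for the part that bears it (a point fixed in the world has none). Each returns a list of dicts, best first, with "conf" (0 to 1); they miss things now and then, are a little off and sometimes report something else, mostly with a low value. They report only what shows in the picture. A call takes as long as a camera call.
- spotter.boxes_of(thing, camera): "xyz" ([x, y, z] in m, in world coordinates, good to about 4 mm: the middle of the surface that is visible of it).
- spotter.landmark_of(thing, camera): "xyz" ([x, y, z] in m, in world coordinates, good to about 4 mm: a listed point, or the origin of a listed thing).
The state is a dict: "time_s": time; "q": joint angles; "dq": joint speeds; "joint_efforts": joint torques, N m; "eef_pos": TCP position; "eef_rot": TCP orientation; "wrist_force": force on the tool from outside, world axes, zero at the start; "torque": the same for the moment, N m; "opening": opening from 0.0 (shut) to 1.0 (fully open); "grasp_force": force on a finger pad.
Only numpy, scipy, OpenCV 4.12 (cv2) and the standard library are available. Lean on these libraries where they do the work, as an engineer would, in place of code of your own. Each camera call takes 0.05 s, during which the arm holds its last target. There are 200 camera calls.

## Task

The blue vice stand has one screw foot, under the small black crank, that hangs clear of the surface plate. Turn the crank clockwise (seen from above) until that foot just touches the plate and bears lightly on it, without forcing it or lifting the stand, then swing the red lock lever all the way round to its locked stop and let go. Leave the stand and the parts around it where they are.

Things in the scene. Friction and masses are not known exactly. Their poses are not given: they have to be found in the camera images.
- stand: Loose blue fixture stand, about 6 kg; plate 170 x 250 mm (its x by y), top 52 mm above the surface plate, with a toolmaker vice fixed on its rear left part (top 98 mm up). Three fixed feet; the fourth, front right (-x, -y), is the screw foot. Origin on the surface plate under the plate's centre; x to the rear edge (vice side), y to the left, z up.
- crank: Dark steel crank with the screw spindle and rubber foot below it. Origin on the vertical turning axis, 64 mm above the surface plate; its own -x points from the axis to the handle, arm 35 mm, arm top 79 mm above the surface plate. The crank turns in place; turned clockwise from above, the foot screws down 6 mm a turn. The foot hangs 3 to 7 mm clear at the start; its height is not measured.
- crank_axis (a point): Point on the crank's turning axis, 109 mm above the surface plate, at (-55, -88) mm of the stand's frame. Turning the crank in the air takes about 0.065 N m, or 1.9 N at the handle; it stays where it is left. The soft orange foot pad (38 mm across) drags on the plate once it touches: the handle force then rises by about 0.3 N for each newton of foot load, and the foot load by about 1.7 N for each 0.1 rad.
- handle (a point): Point on the axis of the black upright crank handle (16 mm diameter, a sleeve 45 mm tall that spins freely on its pin, from 79 to 124 mm above the surface plate), 15 mm below its top, 109 mm above the surface plate, 35 mm from the crank's turning axis.
- lock_lever (a joint): Red lock lever on the stand; 0 = unlocked, sticking out of the stand's front edge (stand -x); 1.57 = locked against its stop, lying along the front edge towards the stand's left (stand +y). Clockwise from above increases. Needs about 0.06 N m.
- lever_knob (a point): Point on the axis of the red upright knob at the end of the lever (16 mm diameter, from 71 to 101 mm above the surface plate), 50 mm from the lever's pivot axis, 86 mm above the surface plate.
- lever_pivot (a point): Point on the lever's vertical pivot axis, 86 mm above the surface plate, at (-55, -2) mm of the stand's frame.
- milled_block_1: Bystander: milled aluminium part, 32 x 56 x 22 mm, origin at the centre of its underside. Loose, leave alone.
- ring_gauge: Bystander: steel ring, 58 mm diameter, 18 mm high, origin at the centre of its underside. Loose, leave alone.
- turned_shaft: Bystander: stepped turned shaft standing on its 33 mm flange, 73 mm high, origin at the centre of its underside. Loose, leave alone.

How it is judged:
On the way, in this order (a step that is already met when the one before it is completed fails the run):
1. the screw foot bears on the surface plate (over 1 N) with the lever still unlocked (contact force between crank and granite_table above 1 N and value of joint lock_lever below 0.8 rad), for 0.2 s.
2. the lock lever is at its locked stop (value of joint lock_lever above 1.42 rad), for 0.2 s.
At the end, for the whole second after the job is handed in: The screw foot bears on the surface plate with 1 to 12 N, the lock lever stands beyond 1.42 rad (locked stop at 1.57), and the stand is at rest, level within 0.01 rad and within 12 mm of where it was (contact force between crank and granite_table between 1 and 12 N and value of joint lock_lever above 1.42 rad and distance of stand from where it was at the start of the episode below 0.012 m and angle between stand's own z axis and vertical below 0.01 rad and linear speed of stand below 0.01 m/s); the robot touches nothing.
It fails at once if the screw foot was forced against the surface plate (over 20 N) (contact force between crank and granite_table above 20 N).
It fails at once if the stand was tipped or lifted (angle between stand's own z axis and vertical above 0.03 rad).
It fails at once if the stand was shoved away (distance of stand from where it was at the start of the episode above 0.02 m).
It fails at once if a bystander part was moved (distance of any of milled_block_1, ring_gauge, turned_shaft from where it was at the start of the episode above 0.01 m).
It also fails if it takes over 72 s, if anything falls off the work surface, if the arm or the gripper's body presses on something with over 40 N, if the wrist force passes 120 N, or if a joint passes its speed limit or range.

## Working session

There is one attempt and no reset: what is moved stays moved. The work goes in short steps, Python scripts to look and compute and a tool call to move; the robot and the scene stay as the last step left them, time stands still between calls to the robot, and variables do not carry over. Pictures are saved under pics/ and viewed, at most 11 in all, crops included, and the job is handed in when it is done.

Besides the shell and the picture viewer there is one more tool, called by a JSON object that holds its "method" and its "body". send_rows: Moves the arm, as the interface text tells. Its arguments: {"type":"object","properties":{"series":{"type":"array","items":{"type":"array"}}},"required":["series"]}

```bash
mkdir -p pics
python3 - <<'E'
from bench import telemetry,camera,ctrl,spotter
import cv2
for c in ["scene","side"]:
    r=camera(c); cv2.imwrite(f"pics/{c}0.png",r["pixels"][:,:,::-1])
    for t in ["crank_axis","handle","lever_knob","lever_pivot","stand","crank","milled_block_1","ring_gauge","turned_shaft"]:
        for d in spotter.landmark_of(t,c)[:2]: print(c,t,[round(float(v),4) for v in d["xyz"]],round(d["conf"],2))
o=telemetry.get_obs(); print(o)
E
```

```text
scene crank_axis [0.5904, -0.183, 0.1075] 0.59
scene handle [0.621, -0.1748, 0.1063] 0.69
scene lever_knob [0.5066, -0.1174, 0.0847] 0.52
scene lever_pivot [0.5509, -0.1093, 0.0851] 0.86
scene stand [0.6024, -0.0837, -0.0014] 0.91
scene crank [0.5807, -0.1891, 0.0586] 0.85
scene crank [0.5289, 0.0799, 0.0003] 0.37
scene milled_block_1 [0.4004, -0.0704, 0.0] 0.87
scene ring_gauge [0.6051, -0.3124, 0.0019] 0.92
scene turned_shaft [0.532, 0.0826, -0.0018] 0.87
side crank_axis [0.5882, -0.1854, 0.1097] 0.69
side handle [0.6209, -0.1764, 0.1065] 0.56
side handle [0.6053, -0.0867, -0.0022] 0.38
side lever_knob [0.6189, -0.1752, 0.1089] 0.72
side lever_knob [0.4973, -0.1214, 0.0855] 0.5
side lever_pivot [0.5546, -0.1099, 0.0882] 0.56
side stand [0.6021, -0.0869, -0.0028] 0.74
side crank [0.585, -0.1864, 0.069] 0.52
side milled_block_1 [0.4011, -0.0715, -0.0056] 0.66
side ring_gauge [0.607, -0.0863, -0.0011] 0.7
side ring_gauge [0.6043, -0.3038, 0.0005] 0.65
side turned_shaft [0.5314, 0.0827, 0.0004] 0.75
side turned_shaft [0.6068, -0.0863, 0.001] 0.51
{'time_s': 1.0, 'q': array([-2.06283967e-01,  1.80768350e-01,  1.60702755e+00, -2.78451586e-05,
        1.35379266e+00, -2.06326723e-01]), 'dq': array([-0.00107819,  0.00036226,  0.00150305,  0.00113757, -0.00061001,
       -0.0004669 ]), 'joint_efforts': array([ 2.39797737e-04, -4.44860780e+01, -3.51678765e+01, -4.78611528e-04,
        7.95043597e-04,  8.12113171e-06]), 'eef_pos': array([5.75003193e-01, 1.63912230e-05, 2.02292937e-01]), 'eef_rot': array([ 9.15509210e-06,  7.07089545e-01,  7.07124017e-01, -1.02583202e-05]), 'wrist_force': array([-0.15990718,  0.25447507,  0.7022991 ]), 'torque': array([-0.01801848,  0.0159472 ,  0.03237374]), 'grasp_force': 0.0, 'opening': 1.0069079759117403}
```

View pics/scene0.png

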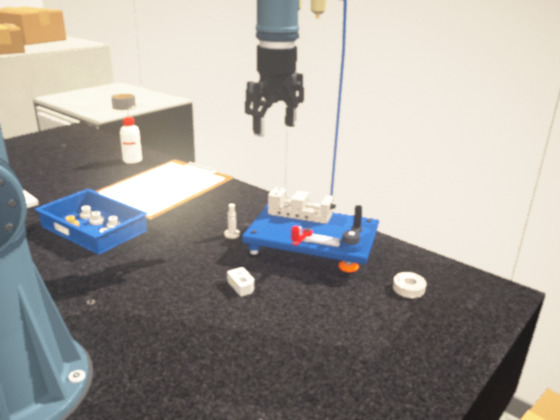

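View pics/side0.png

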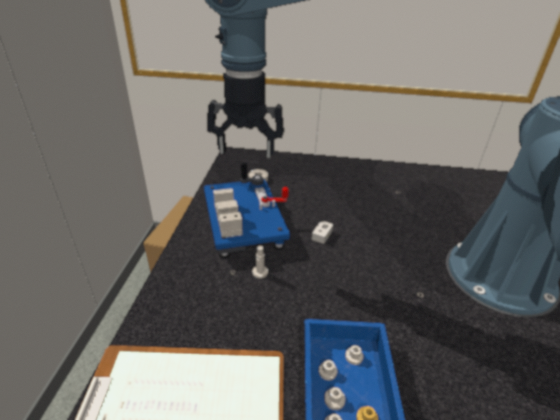

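Scene: the stand spans about (247–378, 200–255), the handle is at (357,215), the orange pad at (349,267) and the red knob at (297,235). The side view agrees, with the knob at (285,190). I'll move over the stand for a closer look.

{"method": "send_rows", "body": {"series": [[[0,0,0],[0,-40,40],0],[[0,0,0],[0,-80,80],0],[[0,0,0],[0,-130,100],0],[[0,0,0],[0,-130,100],0],[[0,0,0],[0,-130,100],0],[[0,0,0],[0,-130,100],0]]}}

```text
time_s: 1.75
eef_pos: [0.5746, -0.1287, 0.3013]
eef_rot: [-0.001, 0.707, 0.708, -0.0]
wrist_force: [-0.7, -0.2, 0.7]
opening: 0.501
grasp_force: 0.0
```

```bash
cat > h.py <<'E'
from bench import telemetry,camera,ctrl,spotter
import cv2, numpy as np
from scipy.spatial.transform import Rotation as R
def pix_to_z(r,uv,z):
    n=cv2.undistortPoints(np.array([[uv]],float),r["camera_matrix"],r["dist_coeffs"])[0,0]
    w,x,y,zz=r["orientation"]; d=R.from_quat([x,y,zz,w]).apply([n[0],-n[1],-1])
    p=np.array(r["xyz"]); return p+d*(z-p[2])/d[2]
def proj(r,p):
    w,x,y,zz=r["orientation"]; c=R.from_quat([x,y,zz,w]).inv().apply(np.array(p)-r["xyz"])
    return cv2.projectPoints(np.array([[c[0],-c[1],-c[2]]]),np.zeros(3),np.zeros(3),r["camera_matrix"],np.array(r["dist_coeffs"],float))[0].ravel()
E
python3 - <<'E'
from h import *
r=camera("wrist"); cv2.imwrite("pics/w1.png",r["pixels"][:,:,::-1])
print(r["xyz"],r["orientation"])
for t in ["crank_axis","handle","lever_knob","lever_pivot","stand","crank","lock_lever"]:
    for d in spotter.landmark_of(t,"wrist")[:2]: print(t,np.round(d["xyz"],4),round(d["conf"],2),proj(r,d["xyz"]).round())
o=telemetry.get_obs(); print(o["eef_pos"],o["opening"],o["wrist_force"])
E
```

```text
[ 0.5756814  -0.05712832  0.47404208] [ 9.90018290e-01 -1.40936136e-01  2.68066582e-04  8.47718460e-04]
crank_axis [ 0.5877 -0.1869  0.1091] 0.83 [290. 238.]
handle [ 0.6229 -0.1781  0.1085] 0.57 [323. 230.]
lever_pivot [ 0.553  -0.1105  0.0865] 0.91 [257. 163.]
stand [ 0.601  -0.0903  0.0031] 0.64 [299. 138.]
crank [ 0.5888 -0.1892  0.0697] 0.67 [290. 229.]
crank [ 0.5521 -0.106   0.0851] 0.62 [256. 159.]Traceback (most recent call last):
  File "<stdin>", line 5, in <module>
ValueError: it knows: crank, crank_axis, handle, lever_knob, lever_pivot, milled_block, ring_gauge, stand, turned_shaft
```

View pics/w1.png

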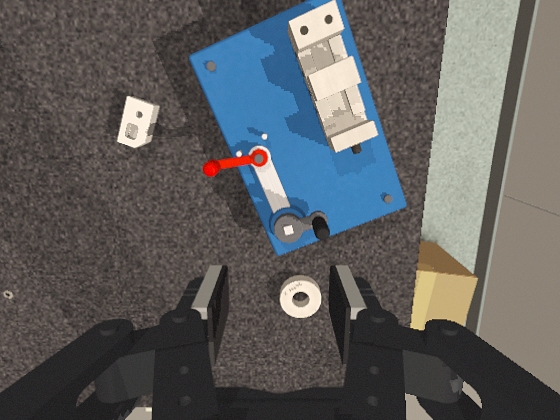

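The wrist view shows the plate corners near (190,58), (277,255) and (406,208), the hub at (289,230), the handle top near (322,232), the pivot at (259,158) and the knob at (211,168). The vice is well clear of the crank circle.

Run:
```python
from h import *
r=camera("wrist")
for n,uv,z in [("FL",(190,57),.052),("FR",(277,256),.052),("RR",(407,208),.052),("hub",(289,230),.079),("handletop",(322,233),.124),("pivot",(259,158),.086),("knob",(210,169),.101)]:
    print(n,pix_to_z(r,uv,z).round(4))
S=np.array([[-55,-88],[-55,-2],[0,0]])/1e3
M=np.array([[.5882,-.1855],[.5530,-.110],[.602,-.0865]])
s=S-S.mean(0);m=M-M.mean(0)
th=np.arctan2((s[:,0]*m[:,1]-s[:,1]*m[:,0]).sum(),(s*m).sum());c,q=np.cos(th),np.sin(th);Q=np.array([[c,-q],[q,c]])
o=M.mean(0)-Q@S.mean(0);print(np.degrees(th),o,(S@Q.T+o).round(4))
```

```text
FL [ 0.4819 -0.0037  0.052 ]
FR [ 0.5746 -0.232   0.052 ]
RR [ 0.7303 -0.17    0.052 ]
hub [ 0.5884 -0.1889  0.079 ]
handletop [ 0.6206 -0.1772  0.124 ]
pivot [ 0.5556 -0.1062  0.086 ]
knob [ 0.5058 -0.1156  0.101 ]
24.31581610261576 [ 0.60212764 -0.08489656] [[ 0.5882 -0.1877]
 [ 0.5528 -0.1094]
 [ 0.6021 -0.0849]]
```

{"method": "send_rows", "body": {"series": [[[0,0,0],[25,-25,0],0],[[0,0,0],[46,-47,-50],0],[[0,0,0],[46,-47,-100],0],[[0,0,0],[46,-47,-140],0],[[0,0,0],[46,-47,-140],0],[[0,0,0],[46,-47,-140],0]]}}

```text
time_s: 2.9
eef_pos: [0.6221, -0.1774, 0.1643]
eef_rot: [0.001, 0.707, 0.707, 0.0]
wrist_force: [0.7, -1.0, 0.1]
opening: 0.498
grasp_force: 0.0
```

Run:
```python
from h import *
for c in ["wrist","scene","side"]:
    r=camera(c)
    if c=="wrist": cv2.imwrite("pics/w2.png",r["pixels"][:,:,::-1])
    for t in ["handle","crank_axis"]:
        for d in spotter.landmark_of(t,c)[:1]: print(c,t,np.round(d["xyz"],4),round(d["conf"],2))
o=telemetry.get_obs(); print(o["eef_pos"],o["opening"],o["wrist_force"])
r=camera("wrist"); print(proj(r,o["eef_pos"]), proj(r,[.621,-.177,.124]))
```

```text
wrist handle [ 0.62   -0.1758  0.1134] 0.73
wrist crank_axis [ 0.5881 -0.1844  0.1125] 0.75
scene handle [ 0.6188 -0.1769  0.1083] 0.55
scene crank_axis [ 0.5872 -0.1803  0.1083] 0.67
side handle [ 0.6192 -0.1752  0.1099] 0.43
side crank_axis [ 0.5869 -0.1873  0.1108] 0.74
[ 0.6212088  -0.1770493   0.16282888] 0.5012362415062119 [ 0.44626232 -0.33079827 -0.35191162]
[276.41286603 257.00937405] [276.30942191 232.46071189]
```

View pics/w2.png

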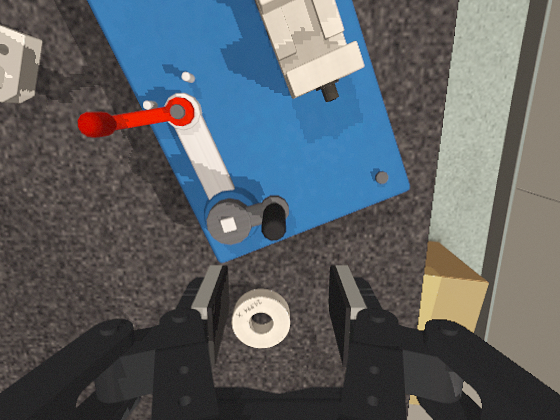

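The handle top at (274,233) lies within about 1 mm of the projected aim at (276,232). I'll descend and close on the handle.

{"method": "send_rows", "body": {"series": [[[0,0,0],[-1,0,-40],0],[[0,0,0],[-1,0,-70],0],[[0,0,0],[-1,0,-70],0],[[0,0,0],[-1,0,-70],0.3],[[0,0,0],[-1,0,-70],0.6],[[0,0,0],[-1,0,-70],0.8],[[0,0,0],[-1,0,-70],1],[[0,0,0],[-1,0,-70],1],[[0,0,0],[-1,0,-70],1]]}}

```text
time_s: 4.53
eef_pos: [0.6211, -0.1778, 0.0948]
eef_rot: [0.002, 0.707, 0.707, 0.0]
wrist_force: [-2.7, 0.3, 6.7]
opening: -0.0
grasp_force: 3.3
```

Run:
```python
from h import *
o=telemetry.get_obs(); print(o)
```

```text
{'time_s': 4.525, 'q': array([-4.61951943e-01,  4.39036581e-01,  1.50527564e+00, -5.06282945e-04,
        1.19405072e+00, -4.61782596e-01]), 'dq': array([-7.33105164e-04,  9.92955953e-04,  2.68428876e-04, -1.44617720e-04,
       -1.54953834e-04, -6.88083617e-05]), 'joint_efforts': array([ 4.98030335e-01, -5.07181227e+01, -3.07367527e+01,  3.43534984e-01,
       -6.56798277e-01,  2.10558297e-03]), 'eef_pos': array([ 0.62106482, -0.17780706,  0.09480238]), 'eef_rot': array([1.60595938e-03, 7.07100129e-01, 7.07111550e-01, 2.90071907e-04]), 'wrist_force': array([-2.66939319,  0.28567524,  6.65256282]), 'torque': array([0.00751806, 0.44413419, 0.0178581 ]), 'grasp_force': 3.3372616915221442, 'opening': -0.00025891377461347665}
```

Shut with nothing between the pads, and 6.7 N upward. I'll look before moving again.

Run:
```python
from h import *
ims=[]
for c in ["scene","side","wrist"]:
    r=camera(c); 
    u,v=proj(r,[.61,-.17,.10]).astype(int) if c!="wrist" else (280,230)
    w=80 if c!="wrist" else 130
    im=r["pixels"][max(v-w,0):v+w,max(u-w,0):u+w,::-1]; ims.append(cv2.resize(im,(266,266),interpolation=cv2.INTER_CUBIC))
    print(c,(u-w,v-w))
    for t in ["handle","crank_axis"]:
        for d in spotter.landmark_of(t,c)[:1]: print(c,t,np.round(d["xyz"],4),round(d["conf"],2))
cv2.imwrite("pics/c3.png",np.hstack(ims))
```

```text
scene (np.int64(271), np.int64(136))
scene handle [ 0.6196 -0.1798  0.1054] 0.51
scene crank_axis [ 0.5874 -0.1821  0.1073] 0.94
side (np.int64(167), np.int64(93))
side handle [ 0.6194 -0.174   0.1087] 0.42
side crank_axis [ 0.5895 -0.1868  0.1097] 0.64
wrist (150, 100)
wrist handle [ 0.6203 -0.1756  0.1132] 0.85
```

View pics/c3.png

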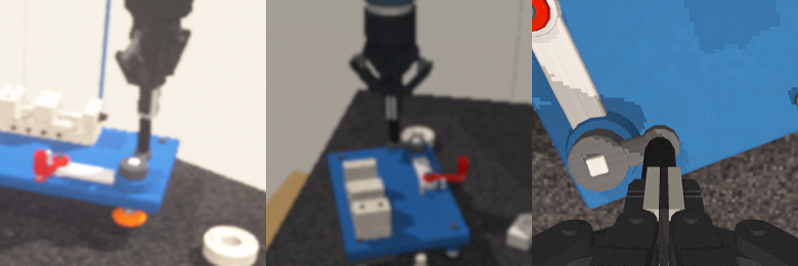

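Not clear whether the fingers sit on top of the handle or beside it. I'll overlay projected points to decide.

Run:
```python
from h import *
o=telemetry.get_obs(); t=o["eef_pos"]; ims=[]
for c,w in [("scene",45),("side",45),("wrist",90)]:
    r=camera(c); im=r["pixels"][:,:,::-1].copy(); K=6 if w==45 else 3
    u,v=proj(r,[.62,-.177,.10]).astype(int)
    u=max(u,w);v=min(max(v,w),419-w)
    x=cv2.resize(im[v-w:v+w,u-w:u+w],None,fx=K*.49,fy=K*.49,interpolation=cv2.INTER_CUBIC)
    f=K*.49
    for p,col in [(t,(0,255,0)),([.620,-.1765,.124],(0,0,255)),([.620,-.1765,.079],(255,0,255)),([.588,-.187,.079],(0,255,255))]:
        a=((proj(r,p)-[u-w,v-w])*f).astype(int); cv2.circle(x,tuple(int(i) for i in a),3,col,1)
        print(c,proj(r,p).round())
    ims.append(x)
h=min(i.shape[0] for i in ims); cv2.imwrite("pics/c4.png",np.hstack([i[:h] for i in ims]))
```

```text
scene [357. 219.]
scene [358. 205.]
scene [356. 226.]
scene [351. 233.]
side [244. 173.]
side [244. 163.]
side [244. 178.]
side [257. 178.]
wrist [276. 257.]
wrist [274. 280.]
wrist [274. 244.]
wrist [217. 261.]
```

View pics/c4.png

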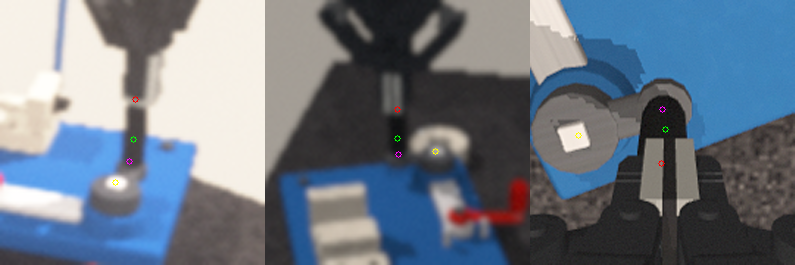

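Markers say the handle hasn't moved and the tool is right at it, yet opening reads 0. I'll reopen, then close slowly and watch the forces.

{"method": "send_rows", "body": {"series": [[[0,0,0],[0,0,0],0],[[0,0,0],[0,0,0],0],[[0,0,0],[0,0,0],0],[[0,0,0],[0,0,0],0],[[0,0,0],[0,0,0],0]]}}

```text
time_s: 5.75
eef_pos: [0.6198, -0.1769, 0.092]
eef_rot: [-0.0, 0.707, 0.707, -0.0]
wrist_force: [-0.6, 0.2, -0.7]
opening: 0.5
grasp_force: 0.0
```

{"method": "send_rows", "body": {"series": [[[0,0,0],[0,0,0],0.4],[[0,0,0],[0,0,0],0.4],[[0,0,0],[0,0,0],0.4],[[0,0,0],[0,0,0],0.4]]}}

```text
time_s: 6.25
eef_pos: [0.62, -0.177, 0.0923]
eef_rot: [0.0, 0.707, 0.707, 0.0]
wrist_force: [-0.1, -0.1, -0.1]
opening: 0.301
grasp_force: 0.0
```

{"method": "send_rows", "body": {"series": [[[0,0,0],[0,0,0],0.55],[[0,0,0],[0,0,0],0.55],[[0,0,0],[0,0,0],0.55],[[0,0,0],[0,0,0],0.55]]}}

```text
time_s: 6.75
eef_pos: [0.62, -0.177, 0.0923]
eef_rot: [-0.0, 0.707, 0.707, 0.0]
wrist_force: [-0.0, 0.4, -0.5]
opening: 0.226
grasp_force: 0.0
```

Run:
```python
from h import *
r=camera("wrist"); x=r["pixels"][150:350,150:410,::-1].copy(); cv2.imwrite("pics/w5.png",cv2.resize(x,None,fx=3,fy=3,interpolation=cv2.INTER_CUBIC))
o=telemetry.get_obs();print(o["eef_pos"],o["wrist_force"],o["opening"])
```

```text
[ 0.62000746 -0.1769976   0.09230572] [-0.21442171  0.07213463 -0.12306187] 0.22378343604605277
```

View pics/w5.png

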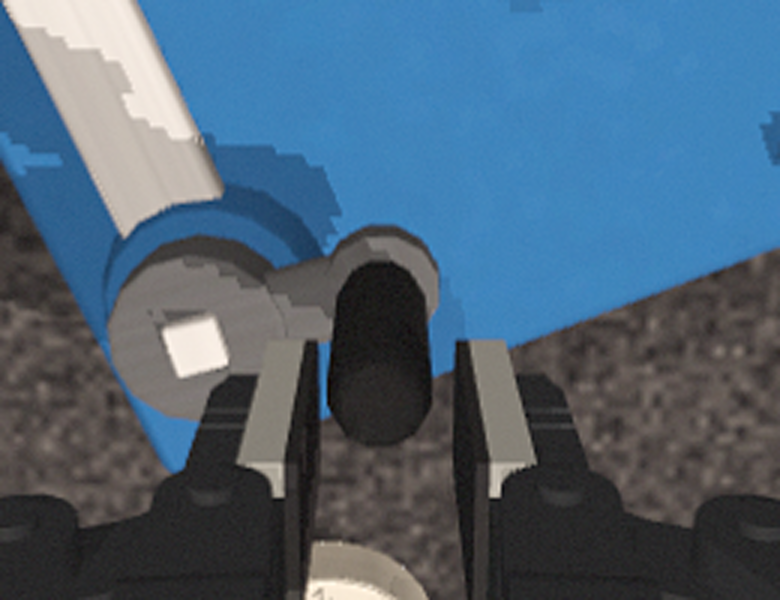

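The handle stands cleanly between the pads with a ~20 mm gap. Rather than squeeze, I'll use the fingers as a loose cage: closing line along the tangent, turning the tool with the crank. First step is to turn the tool about the handle to line up.

{"method": "send_rows", "body": {"series": [[[0,0,10],[0,0,0],0.45],[[0,0,20],[0,0,0],0.45],[[0,0,30],[0,0,0],0.45],[[0,0,40],[0,0,0],0.45],[[0,0,50],[0,0,0],0.45],[[0,0,60],[0,0,0],0.45],[[0,0,70],[0,0,0],0.45],[[0,0,80],[0,0,0],0.45],[[0,0,90],[0,0,0],0.45],[[0,0,100],[0,0,0],0.45]]}}

```text
time_s: 8.05
eef_pos: [0.6201, -0.177, 0.0923]
eef_rot: [0.0, -0.09, 0.996, -0.0]
wrist_force: [0.6, -0.2, -0.2]
opening: 0.274
grasp_force: 0.0
```

{"method": "send_rows", "body": {"series": [[[0,0,7],[0,0,0],0.5],[[0,0,7],[0,0,0],0.5],[[0,0,7],[0,0,0],0.5]]}}

```text
time_s: 8.43
eef_pos: [0.62, -0.177, 0.0923]
eef_rot: [0.0, -0.147, 0.989, -0.0]
wrist_force: [0.8, -0.1, 1.2]
opening: 0.256
grasp_force: 0.0
```

```bash
cat >> h.py <<'E'
AX=np.array([.588,-.1875])
def meas(n=4):
    a=[]
    for i in range(n): camera("scene"); a.append(telemetry.get_obs())
    F=np.mean([o["wrist_force"] for o in a],0); p=a[-1]["eef_pos"]; d=p[:2]-AX
    ph=np.arctan2(d[1],d[0]); t=np.array([np.sin(ph),-np.cos(ph)]); w,x,y,z=a[-1]["eef_rot"]
    ty=R.from_quat([x,y,z,w]).apply([0,1,0])
    print("t",a[-1]["time_s"],"pos",p.round(4),"phi",np.degrees(ph).round(1),"r",np.hypot(*d).round(4),"F",F.round(2),"Ft(resist)",-(F[:2]@t).round(2),"Fr",(F[:2]@d/np.hypot(*d)).round(2),"toolY",np.degrees(np.arctan2(ty[1],ty[0])).round(1),"q6",a[-1]["q"][5].round(2),"op",a[-1]["opening"].round(3))
def arc(p0,steps,r=.035):
    "shifts in mm for phi steps (deg) from current handle phi p0"
    for s in steps: 
        f=lambda a:r*1e3*np.array([np.cos(np.radians(a)),np.sin(np.radians(a))])
        print(s,(f(p0-s)-f(p0)).round(1))
E
python3 - <<'E'
from h import *
meas()
arc(17,range(10,101,10))
E
```

```text
Traceback (most recent call last):
  File "h.py", line 18, in meas
    print("t",a[-1]["time_s"],"pos",p.round(4),"phi",np.degrees(ph).round(1),"r",np.hypot(*d).round(4),"F",F.round(2),"Ft(resist)",-(F[:2]@t).round(2),"Fr",(F[:2]@d/np.hypot(*d)).round(2),"toolY",np.degrees(np.arctan2(ty[1],ty[0])).round(1),"q6",a[-1]["q"][5].round(2),"op",a[-1]["opening"].round(3))
                                                                                                                                                                                                                                                                                  ^^^^^^^^^^^^^^^^^^^^^^
AttributeError: 'float' object has no attribute 'round'
```

```bash
sed -i 's/a\[-1\]\["opening"\].round(3)/round(a[-1]["opening"],3)/' h.py
python3 - <<'E'
from h import *
meas()
arc(17,range(10,101,10))
E
```

```text
t 8.825 pos [ 0.62   -0.177   0.0923] phi 18.2 r 0.0337 F [ 0.23 -0.21 -0.08] Ft(resist) -0.27 Fr 0.15 toolY 107.0 q6 -2.33 op 0.249
10 [ 1.3 -6. ]
20 [  1.5 -12.1]
30 [  0.6 -18.1]
40 [ -1.3 -23.9]
50 [ -4.1 -29.3]
60 [ -7.9 -34.1]
70 [-12.4 -38.2]
80 [-17.6 -41.4]
90 [-23.2 -43.7]
100 [-29.2 -45. ]
```

{"method": "send_rows", "body": {"series": [[[0,0,-10],[1.3,-6,0],0.5],[[0,0,-20],[1.5,-12,0],0.5],[[0,0,-30],[0.6,-18,0],0.5],[[0,0,-40],[-1.3,-24,0],0.5],[[0,0,-50],[-4,-29.3,0],0.5],[[0,0,-50],[-4,-29.3,0],0.5]]}}

```text
time_s: 9.57
eef_pos: [0.616, -0.2064, 0.0923]
eef_rot: [0.0, 0.284, 0.959, 0.0]
wrist_force: [0.1, -0.2, -0.4]
opening: 0.245
grasp_force: 0.2
```

Run:
```python
from h import *
meas(3)
r=camera("wrist"); x=r["pixels"][150:350,150:410,::-1].copy(); cv2.imwrite("pics/w6.png",cv2.resize(x,None,fx=2,fy=2,interpolation=cv2.INTER_CUBIC))
arc(-33,range(10,101,10))
```

```text
t 9.725 pos [ 0.616  -0.2063  0.0923] phi -33.8 r 0.0337 F [-0.02 -0.13  0.08] Ft(resist) -0.12 Fr 0.06 toolY 57.2 q6 -1.5 op 0.253
10 [-3.8 -4.8]
20 [-8.3 -8.9]
30 [-13.5 -12.1]
40 [-19.1 -14.4]
50 [-25.1 -15.7]
60 [-31.2 -15.9]
70 [-37.2 -15. ]
80 [-43.  -13.2]
90 [-48.4 -10.3]
100 [-53.2  -6.5]
```

View pics/w6.png

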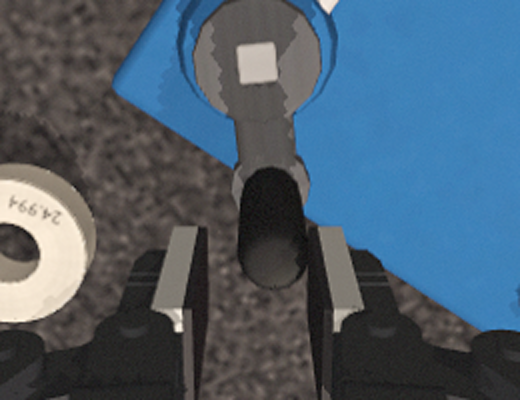

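The crank follows the cage: the handle sits between the pads and the arm now points towards the finger side. Carrying on.

{"method": "send_rows", "body": {"series": [[[0,0,-10],[-3.8,-4.8,0],0.5],[[0,0,-20],[-8.3,-8.9,0],0.5],[[0,0,-30],[-13.5,-12.1,0],0.5],[[0,0,-40],[-19.1,-14.4,0],0.5],[[0,0,-50],[-25.1,-15.7,0],0.5],[[0,0,-60],[-31.2,-15.9,0],0.5],[[0,0,-70],[-37.2,-15,0],0.5],[[0,0,-80],[-43,-13.2,0],0.5]]}}

```text
time_s: 10.78
eef_pos: [0.5735, -0.2199, 0.0926]
eef_rot: [0.001, 0.835, 0.55, 0.0]
wrist_force: [2.6, -1.7, -0.6]
opening: 0.25
grasp_force: 0.9
```

Run:
```python
from h import *
meas(1)
arc(-113,[3,6,9,12,15,18,21,24,27,30])
```

```text
t 10.825 pos [ 0.5729 -0.2195  0.0925] phi -115.3 r 0.0354 F [ 0.93 -0.83  0.36] Ft(resist) 1.2 Fr 0.36 toolY -23.6 q6 -0.15 op 0.251
3 [-1.7  0.8]
6 [-3.3  1.6]
9 [-4.9  2.5]
12 [-6.4  3.5]
15 [-7.9  4.6]
18 [-9.3  5.8]
21 [-10.6   7. ]
24 [-11.9   8.3]
27 [-13.1   9.7]
30 [-14.3  11.2]
```

{"method": "send_rows", "body": {"series": [[[0,0,-5],[-2.8,1.3,0],0.5],[[0,0,-10],[-5.4,2.8,0],0.5],[[0,0,-15],[-7.9,4.6,0],0.5],[[0,0,-20],[-10.2,6.6,0],0.5],[[0,0,-25],[-12.3,8.8,0],0.5],[[0,0,-30],[-14.3,11.2,0],0.5],[[0,0,-35],[-16,13.7,0],0.5],[[0,0,-40],[-17.5,16.3,0],0.5]]}}

```text
time_s: 11.82
eef_pos: [0.5559, -0.2037, 0.0926]
eef_rot: [0.001, 0.972, 0.234, 0.0]
wrist_force: [0.0, -2.0, -0.6]
opening: 0.256
grasp_force: 0.9
```

Run:
```python
from h import *
o=telemetry.get_obs(); print(o["wrist_force"],o["grasp_force"])
meas(1);meas(1);meas(1)
arc(-153,[3,6,9,12,15,18,21,24,27,30])
```

```text
[ 0.04167287 -2.01363615 -0.63454012] 0.9324975861090934
t 11.875 pos [ 0.5557 -0.2034  0.0925] phi -153.9 r 0.036 F [ 0.23 -1.17 -0.39] Ft(resist) 1.15 Fr 0.31 toolY -63.1 q6 0.55 op 0.247
t 11.925 pos [ 0.5557 -0.2034  0.0925] phi -153.8 r 0.036 F [ 0.23 -2.2   0.56] Ft(resist) 2.07 Fr 0.76 toolY -62.8 q6 0.55 op 0.252
t 11.975 pos [ 0.5557 -0.2034  0.0925] phi -153.7 r 0.036 F [-0.1  -1.07 -0.01] Ft(resist) 0.91 Fr 0.56 toolY -62.7 q6 0.54 op 0.252
3 [-0.8  1.7]
6 [-1.5  3.3]
9 [-2.1  5.1]
12 [-2.6  6.8]
15 [-3.   8.6]
18 [-3.4 10.4]
21 [-3.6 12.2]
24 [-3.8 14.1]
27 [-3.8 15.9]
30 [-3.8 17.7]
```

{"method": "send_rows", "body": {"series": [[[0,0,-3],[-0.8,1.7,0],0.5],[[0,0,-6],[-1.5,3.3,0],0.5],[[0,0,-9],[-2.1,5.1,0],0.5],[[0,0,-12],[-2.6,6.8,0],0.5],[[0,0,-15],[-3,8.6,0],0.5],[[0,0,-18],[-3.4,10.4,0],0.5],[[0,0,-21],[-3.6,12.2,0],0.5],[[0,0,-24],[-3.8,14.1,0],0.5],[[0,0,-27],[-3.8,15.9,0],0.5],[[0,0,-30],[-3.8,17.7,0],0.5]]}}

```text
time_s: 13.22
eef_pos: [0.5518, -0.1859, 0.0925]
eef_rot: [0.0, 1.0, -0.025, 0.0]
wrist_force: [0.3, -1.9, 0.9]
opening: 0.253
grasp_force: 1.0
```

Run:
```python
from h import *
for i in range(2): print(telemetry.get_obs()["grasp_force"]); meas(2)
arc(-183,[3,6,9,12,15,18,21,24,27,30])
```

```text
0.9945642837192281
t 13.325 pos [ 0.5518 -0.1857  0.0924] phi 177.2 r 0.0363 F [-0.32 -1.48  0.85] Ft(resist) 1.49 Fr 0.24 toolY -92.8 q6 1.09 op 0.252
0.8419484938349342
t 13.425 pos [ 0.5518 -0.1857  0.0924] phi 177.2 r 0.0363 F [-0.2  -1.58  0.83] Ft(resist) 1.58 Fr 0.12 toolY -92.8 q6 1.09 op 0.255
3 [0.1 1.8]
6 [0.4 3.6]
9 [0.7 5.4]
12 [1.1 7.2]
15 [1.7 9. ]
18 [ 2.3 10.7]
21 [ 3.  12.4]
24 [ 3.8 14.1]
27 [ 4.6 15.7]
30 [ 5.6 17.2]
```

{"method": "send_rows", "body": {"series": [[[0,0,-3],[0.1,1.8,0],0.5],[[0,0,-6],[0.4,3.6,0],0.5],[[0,0,-9],[0.7,5.4,0],0.5],[[0,0,-12],[1.1,7.2,0],0.5],[[0,0,-15],[1.7,9,0],0.5],[[0,0,-18],[2.3,10.7,0],0.5],[[0,0,-21],[3,12.4,0],0.5],[[0,0,-24],[3.8,14.1,0],0.5],[[0,0,-27],[4.6,15.7,0],0.5],[[0,0,-30],[5.6,17.2,0],0.5]]}}

```text
time_s: 14.68
eef_pos: [0.5571, -0.1684, 0.0923]
eef_rot: [0.0, 0.959, -0.284, -0.0]
wrist_force: [-1.2, -1.2, 1.3]
opening: 0.247
grasp_force: 1.1
```

Run:
```python
from h import *
for i in range(2): print(telemetry.get_obs()["grasp_force"]); meas(2)
arc(-213,[3,6,9,12,15,18,21,24,27,30])
```

```text
1.1069291997409891
t 14.775 pos [ 0.5572 -0.1683  0.0923] phi 148.0 r 0.0363 F [-1.17 -0.81  1.77] Ft(resist) 1.31 Fr 0.57 toolY -122.9 q6 1.65 op 0.251
0.8801856679292541
t 14.875 pos [ 0.5572 -0.1683  0.0923] phi 148.1 r 0.0363 F [-1.08 -1.46  1.34] Ft(resist) 1.8 Fr 0.14 toolY -122.9 q6 1.65 op 0.248
3 [1.  1.5]
6 [2.2 3. ]
9 [3.3 4.4]
12 [4.6 5.7]
15 [5.9 6.9]
18 [7.3 8.1]
21 [8.8 9.3]
24 [10.3 10.3]
27 [11.9 11.2]
30 [13.5 12.1]
```

{"method": "send_rows", "body": {"series": [[[0,0,-3],[1,1.5,0],0.5],[[0,0,-6],[2.2,3,0],0.5],[[0,0,-9],[3.3,4.4,0],0.5],[[0,0,-12],[4.6,5.7,0],0.5],[[0,0,-15],[5.9,6.9,0],0.5],[[0,0,-18],[7.3,8.1,0],0.5],[[0,0,-21],[8.8,9.3,0],0.5],[[0,0,-24],[10.3,10.3,0],0.5],[[0,0,-27],[11.9,11.2,0],0.5],[[0,0,-30],[13.5,12.1,0],0.5]]}}

```text
time_s: 16.12
eef_pos: [0.5706, -0.1561, 0.0922]
eef_rot: [0.0, 0.853, -0.522, -0.0]
wrist_force: [-1.7, -1.0, 1.9]
opening: 0.253
grasp_force: 1.1
```

Run:
```python
from h import *
for i in range(2): print(telemetry.get_obs()["grasp_force"]); meas(2)
arc(-243,[3,6,9,12,15,18,21,24,27,30])
```

```text
1.075699838656874
t 16.225 pos [ 0.5707 -0.1561  0.0922] phi 118.8 r 0.0359 F [-2.08 -0.95  0.9 ] Ft(resist) 2.28 Fr 0.17 toolY -152.9 q6 2.2 op 0.252
0.8318332322960487
t 16.325 pos [ 0.5707 -0.1561  0.0922] phi 118.9 r 0.0359 F [-1.33 -0.11  1.6 ] Ft(resist) 1.22 Fr 0.55 toolY -152.9 q6 2.2 op 0.249
3 [1.7 0.8]
6 [3.3 1.5]
9 [5.1 2.1]
12 [6.8 2.6]
15 [8.6 3. ]
18 [10.4  3.4]
21 [12.2  3.6]
24 [14.1  3.8]
27 [15.9  3.8]
30 [17.7  3.8]
```

{"method": "send_rows", "body": {"series": [[[0,0,-3],[1.7,0.8,0],0.5],[[0,0,-6],[3.3,1.5,0],0.5],[[0,0,-9],[5.1,2.1,0],0.5],[[0,0,-12],[6.8,2.6,0],0.5],[[0,0,-15],[8.6,3,0],0.5],[[0,0,-18],[10.4,3.4,0],0.5],[[0,0,-21],[12.2,3.6,0],0.5],[[0,0,-24],[14.1,3.8,0],0.5],[[0,0,-27],[15.9,3.8,0],0.5],[[0,0,-30],[17.7,3.8,0],0.5]]}}

```text
time_s: 17.58
eef_pos: [0.5883, -0.1522, 0.0922]
eef_rot: [-0.0, -0.688, 0.725, 0.0]
wrist_force: [-1.3, -0.1, 1.5]
opening: 0.249
grasp_force: 1.1
```

Run:
```python
from h import *
for i in range(2): print(telemetry.get_obs()["grasp_force"]); meas(2)
```

```text
1.060388519715616
t 17.675 pos [ 0.5884 -0.1522  0.0922] phi 89.3 r 0.0353 F [-1.12  0.21  0.97] Ft(resist) 1.12 Fr 0.19 toolY 177.1 q6 2.74 op 0.254
0.8127591768788989
t 17.775 pos [ 0.5884 -0.1522  0.0922] phi 89.4 r 0.0353 F [-0.89  0.44  1.46] Ft(resist) 0.9 Fr 0.43 toolY 177.1 q6 2.74 op 0.251
```

No contact yet (≈285° turned). Joint 6 nears its limit, so I'll centre on the handle, widen the gap and rewind the tool 180° about it.

{"method": "send_rows", "body": {"series": [[[0,0,0],[-2.5,0,0],0.35],[[0,0,0],[-2.5,0,0],0.35],[[0,0,10],[-2.5,0,0],0.35],[[0,0,20],[-2.5,0,0],0.35],[[0,0,30],[-2.5,0,0],0.35],[[0,0,40],[-2.5,0,0],0.35],[[0,0,50],[-2.5,0,0],0.35],[[0,0,60],[-2.5,0,0],0.35],[[0,0,70],[-2.5,0,0],0.35],[[0,0,80],[-2.5,0,0],0.35]]}}

```text
time_s: 19.02
eef_pos: [0.586, -0.1524, 0.0922]
eef_rot: [-0.0, 0.994, -0.11, 0.0]
wrist_force: [-1.0, -0.4, 1.0]
opening: 0.325
grasp_force: 0.0
```

{"method": "send_rows", "body": {"series": [[[0,0,10],[0,0,0],0.35],[[0,0,20],[0,0,0],0.35],[[0,0,30],[0,0,0],0.35],[[0,0,40],[0,0,0],0.35],[[0,0,50],[0,0,0],0.35],[[0,0,60],[0,0,0],0.35],[[0,0,70],[0,0,0],0.35],[[0,0,80],[0,0,0],0.35],[[0,0,90],[0,0,0],0.35],[[0,0,100],[0,0,0],0.35]]}}

```text
time_s: 20.27
eef_pos: [0.5861, -0.1523, 0.0923]
eef_rot: [0.0, 0.723, 0.691, 0.0]
wrist_force: [0.3, -0.7, 0.3]
opening: 0.326
grasp_force: 0.0
```

{"method": "send_rows", "body": {"series": [[[0,0,0],[0,0,0],0.5],[[0,0,0],[0,0,0],0.5],[[0,0,0],[0,0,0],0.5]]}}

```text
time_s: 20.65
eef_pos: [0.586, -0.1524, 0.0923]
eef_rot: [0.0, 0.726, 0.688, 0.0]
wrist_force: [0.1, 0.2, -0.6]
opening: 0.25
grasp_force: 0.0
```

Run:
```python
from h import *
print(telemetry.get_obs()["grasp_force"]); meas(2)
arc(91,[5,10,15,20,23,26,29,32,35,38])
```

```text
0.0
t 20.75 pos [ 0.586  -0.1524  0.0923] phi 93.3 r 0.0352 F [-1.02 -0.12 -0.43] Ft(resist) 1.02 Fr -0.06 toolY -3.1 q6 -0.4 op 0.25
5 [ 3.1 -0.1]
10 [ 6.1 -0.4]
15 [ 9.1 -1. ]
20 [12.  -1.9]
23 [13.7 -2.5]
26 [15.4 -3.3]
29 [17.  -4.1]
32 [18.6 -5. ]
35 [20.2 -6. ]
38 [21.7 -7. ]
```

{"method": "send_rows", "body": {"series": [[[0,0,-5],[3.1,-0.1,0],0.5],[[0,0,-10],[6.1,-0.4,0],0.5],[[0,0,-15],[9.1,-1,0],0.5],[[0,0,-20],[12,-1.9,0],0.5],[[0,0,-23],[13.7,-2.5,0],0.5],[[0,0,-26],[15.4,-3.3,0],0.5],[[0,0,-29],[17,-4.1,0],0.5],[[0,0,-32],[18.6,-5,0],0.5],[[0,0,-35],[20.2,-6,0],0.5]]}}

```text
time_s: 21.88
eef_pos: [0.6058, -0.1581, 0.0921]
eef_rot: [-0.001, 0.899, 0.437, -0.0]
wrist_force: [-0.8, -0.0, 0.1]
opening: 0.248
grasp_force: 0.9
```

Run:
```python
from h import *
for i in range(2): print(telemetry.get_obs()["grasp_force"]); meas(2)
arc(56,[3,6,9,12,15,18,21,24,27,30])
```

```text
0.9276877137017436
t 21.975 pos [ 0.6059 -0.1582  0.0921] phi 58.6 r 0.0344 F [-0.68  1.33  0.52] Ft(resist) 1.27 Fr 0.78 toolY -38.1 q6 0.22 op 0.246
0.7456895921495743
t 22.075 pos [ 0.606  -0.1582  0.0921] phi 58.5 r 0.0344 F [-0.8   1.13 -0.1 ] Ft(resist) 1.27 Fr 0.55 toolY -38.0 q6 0.22 op 0.253
3 [ 1.5 -1.1]
6 [ 2.9 -2.2]
9 [ 4.3 -3.4]
12 [ 5.6 -4.7]
15 [ 6.8 -6.1]
18 [ 8.  -7.5]
21 [ 9.1 -8.9]
24 [ 10.1 -10.5]
27 [ 11. -12.]
30 [ 11.9 -13.7]
```

{"method": "send_rows", "body": {"series": [[[0,0,-3],[1.5,-1.1,0],0.5],[[0,0,-6],[2.9,-2.2,0],0.5],[[0,0,-9],[4.3,-3.4,0],0.5],[[0,0,-12],[5.6,-4.7,0],0.5],[[0,0,-15],[6.8,-6.1,0],0.5],[[0,0,-18],[8,-7.5,0],0.5],[[0,0,-21],[9.1,-8.9,0],0.5],[[0,0,-24],[10.1,-10.5,0],0.5],[[0,0,-27],[11,-12,0],0.5],[[0,0,-30],[11.9,-13.7,0],0.5]]}}

```text
time_s: 23.32
eef_pos: [0.6179, -0.1717, 0.0921]
eef_rot: [-0.0, 0.982, 0.19, -0.0]
wrist_force: [-0.7, 1.9, 0.4]
opening: 0.256
grasp_force: 0.9
```

Run:
```python
from h import *
for i in range(2): print(telemetry.get_obs()["grasp_force"]); meas(2)
arc(26,[3,6,9,12,15,18,21,24,27,30])
```

```text
0.8629036756610731
t 23.425 pos [ 0.6181 -0.1719  0.0922] phi 27.4 r 0.0339 F [-0.8   1.61  0.85] Ft(resist) 1.8 Fr 0.03 toolY -68.0 q6 0.73 op 0.252
0.6618561139839585
t 23.525 pos [ 0.6181 -0.1719  0.0922] phi 27.4 r 0.0339 F [0.07 1.35 0.02] Ft(resist) 1.16 Fr 0.68 toolY -67.9 q6 0.73 op 0.252
3 [ 0.8 -1.7]
6 [ 1.4 -3.4]
9 [ 2.  -5.1]
12 [ 2.5 -6.9]
15 [ 2.9 -8.7]
18 [  3.2 -10.5]
21 [  3.4 -12.3]
24 [  3.5 -14.1]
27 [  3.5 -16. ]
30 [  3.5 -17.8]
```

{"method": "send_rows", "body": {"series": [[[0,0,-3],[0.8,-1.7,0],0.5],[[0,0,-6],[1.4,-3.4,0],0.5],[[0,0,-9],[2,-5.1,0],0.5],[[0,0,-12],[2.5,-6.9,0],0.5],[[0,0,-15],[2.9,-8.7,0],0.5],[[0,0,-18],[3.2,-10.5,0],0.5],[[0,0,-21],[3.4,-12.3,0],0.5],[[0,0,-24],[3.5,-14.1,0],0.5],[[0,0,-27],[3.5,-16,0],0.5],[[0,0,-30],[3.5,-17.8,0],0.5]]}}

```text
time_s: 24.78
eef_pos: [0.6217, -0.1888, 0.0922]
eef_rot: [-0.001, 0.998, -0.07, -0.0]
wrist_force: [0.5, 4.9, 0.6]
opening: 0.249
grasp_force: 2.2
```

Run:
```python
from h import *
for i in range(2): print(telemetry.get_obs()["grasp_force"]); meas(2)
arc(-4,[3,6,9,12,15,18,21,24,27,30])
```

```text
2.193979028816102
t 24.875 pos [ 0.6218 -0.1891  0.0922] phi -2.7 r 0.0338 F [0.57 3.67 0.56] Ft(resist) 3.69 Fr 0.4 toolY -98.0 q6 1.23 op 0.247
1.9106862013723003
t 24.975 pos [ 0.6218 -0.1892  0.0922] phi -2.9 r 0.0338 F [0.58 3.85 0.3 ] Ft(resist) 3.87 Fr 0.38 toolY -97.9 q6 1.23 op 0.254
3 [-0.2 -1.8]
6 [-0.4 -3.6]
9 [-0.8 -5.4]
12 [-1.3 -7.2]
15 [-1.8 -9. ]
18 [ -2.5 -10.7]
21 [ -3.2 -12.4]
24 [ -4. -14.]
27 [ -4.9 -15.6]
30 [ -5.9 -17.1]
```

Contact: pad force doubled (0.9→2.2 N), handle resistance rose from about 1.5 N to 3.8 N, so foot load is roughly 6–8 N. I'll back off to centre, lift, and move over the lever knob.

{"method": "send_rows", "body": {"series": [[[0,0,0],[0,2.5,0],0.4],[[0,0,0],[0,2.5,0],0.2],[[0,0,0],[0,2.5,0],0.2],[[0,0,0],[0,2.5,30],0.2],[[0,0,5],[0,2.5,70],0.2],[[0,0,10],[-40,30,90],0.2],[[0,0,18],[-80,60,90],0.2],[[0,0,18],[-116,72,90],0.2],[[0,0,18],[-116,72,90],0.2],[[0,0,18],[-116,72,90],0.2]]}}

```text
time_s: 26.22
eef_pos: [0.5065, -0.1186, 0.183]
eef_rot: [0.001, 0.996, 0.087, 0.001]
wrist_force: [1.3, -0.9, -0.7]
opening: 0.399
grasp_force: 0.0
```

Run:
```python
from h import *
meas(1)
for c in ["wrist","scene","side"]:
    r=camera(c)
    if c=="wrist": cv2.imwrite("pics/w7.png",r["pixels"][:,:,::-1]); print(proj(r,[.506,-.1165,.101]),proj(r,[.554,-.108,.086]))
    for t in ["lever_knob","lever_pivot","crank_axis","handle"]:
        for d in spotter.landmark_of(t,c)[:2]: print(c,t,np.round(d["xyz"],4),round(d["conf"],2))
```

```text
t 26.275 pos [ 0.5067 -0.1187  0.1828] phi 139.8 r 0.1065 F [-0.28  0.3  -0.58] Ft(resist) -0.05 Fr 0.4 toolY -80.0 q6 0.94 op 0.397
[275.631593   214.90664582] [275.5459946  144.90355612]
wrist lever_knob [ 0.5031 -0.114   0.0892] 0.78
wrist lever_knob [ 0.6217 -0.1828  0.1142] 0.29
wrist lever_pivot [ 0.5541 -0.1103  0.085 ] 0.94
wrist crank_axis [ 0.5864 -0.1854  0.1087] 0.64
wrist handle [ 0.6224 -0.1847  0.1089] 0.79
scene lever_knob [ 0.5035 -0.1186  0.0849] 0.59
scene lever_pivot [ 0.5512 -0.1073  0.0869] 0.81
scene crank_axis [ 0.5892 -0.1861  0.108 ] 0.59
scene handle [ 0.6179 -0.1824  0.1064] 0.69
side lever_knob [ 0.5018 -0.1202  0.085 ] 0.75
side lever_knob [ 0.6047 -0.0878 -0.    ] 0.3
side lever_pivot [ 0.5547 -0.1116  0.0901] 0.74
side crank_axis [ 0.5865 -0.1875  0.1103] 0.65
side crank_axis [ 0.5021 -0.1205  0.0862] 0.41
side handle [ 0.6172 -0.184   0.1069] 0.53
```

View pics/w7.png

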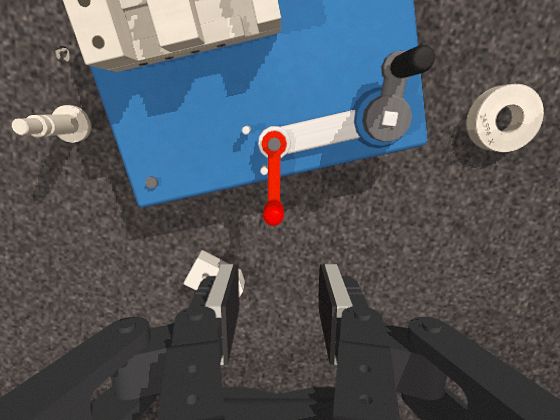

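The knob is at (274,213), within about 1 mm of the prediction, and the pivot at (273,145). I'll lower the cage over the knob.

{"method": "send_rows", "body": {"series": [[[0,0,0],[0,3,-50],0.2],[[0,0,0],[0,3,-80],0.2],[[0,0,0],[0,3,-104],0.2],[[0,0,0],[0,3,-104],0.35],[[0,0,0],[0,3,-104],0.5],[[0,0,0],[0,3,-104],0.5],[[0,0,0],[0,3,-104],0.5]]}}

```text
time_s: 27.9
eef_pos: [0.5063, -0.1152, 0.0793]
eef_rot: [0.0, 0.996, 0.087, 0.001]
wrist_force: [0.6, -0.1, -0.2]
opening: 0.25
grasp_force: 0.0
```

Run:
```python
import h; from h import *
h.AX=np.array([.5545,-.1075])
print(telemetry.get_obs()["grasp_force"]); meas(2)
arc(190,[8,16,24,32,40,48,56,64,70,74,78],.049)
```

```text
0.0
t 28.0 pos [ 0.506  -0.115   0.0789] phi -171.2 r 0.0491 F [-0.27 -0.57  0.12] Ft(resist) 0.53 Fr 0.36 toolY -80.0 q6 0.94 op 0.249
8 [-0.7  6.8]
16 [-0.5 13.6]
24 [ 0.7 20.4]
32 [ 2.8 26.9]
40 [ 5.8 33. ]
48 [ 9.6 38.7]
56 [14.2 43.8]
64 [19.5 48.2]
70 [23.8 50.9]
74 [26.8 52.5]
78 [29.9 53.9]
```

{"method": "send_rows", "body": {"series": [[[0,0,-8],[-0.7,6.8,0],0.5],[[0,0,-16],[-0.5,13.6,0],0.5],[[0,0,-24],[0.7,20.4,0],0.5],[[0,0,-32],[2.8,26.9,0],0.5],[[0,0,-40],[5.8,33,0],0.5],[[0,0,-48],[9.6,38.7,0],0.5],[[0,0,-56],[14.2,43.8,0],0.5],[[0,0,-64],[19.5,48.2,0],0.5]]}}

```text
time_s: 29.0
eef_pos: [0.5253, -0.0665, 0.0785]
eef_rot: [-0.0, 0.89, -0.456, 0.0]
wrist_force: [0.5, -0.9, 0.3]
opening: 0.256
grasp_force: 0.0
```

Run:
```python
import h; from h import *
h.AX=np.array([.5545,-.1075])
print(telemetry.get_obs()["grasp_force"]); meas(2)
print(telemetry.get_obs()["grasp_force"])
arc(126,[3,6,9,12,15,18,21],.049)
```

```text
0.0
t 29.1 pos [ 0.5256 -0.0664  0.0785] phi 125.1 r 0.0502 F [0.13 0.55 0.04] Ft(resist) -0.42 Fr 0.37 toolY -144.0 q6 2.16 op 0.252
0.0
3 [2.1 1.5]
6 [4.3 2.8]
9 [6.6 4. ]
12 [8.9 5.1]
15 [11.2  6.1]
18 [13.7  7. ]
21 [16.1  7.7]
```

{"method": "send_rows", "body": {"series": [[[0,0,-3],[2.1,1.5,0],0.5],[[0,0,-6],[4.3,2.8,0],0.5],[[0,0,-9],[6.6,4,0],0.5],[[0,0,-12],[8.9,5.1,0],0.5]]}}

```text
time_s: 29.6
eef_pos: [0.5339, -0.0617, 0.0784]
eef_rot: [0.0, 0.839, -0.544, 0.0]
wrist_force: [-0.1, 0.5, 0.7]
opening: 0.252
grasp_force: 0.0
```

Run:
```python
import h; from h import *
h.AX=np.array([.5545,-.1075])
print(telemetry.get_obs()["grasp_force"]); meas(2)
print(telemetry.get_obs()["grasp_force"])
r=camera("wrist"); cv2.imwrite("pics/w8.png",r["pixels"][60:380,100:460,::-1])
```

```text
0.0
t 29.7 pos [ 0.534  -0.0617  0.0784] phi 114.1 r 0.0501 F [-0.37  0.58  0.31] Ft(resist) 0.1 Fr 0.68 toolY -155.9 q6 2.38 op 0.252
0.0
```

View pics/w8.png

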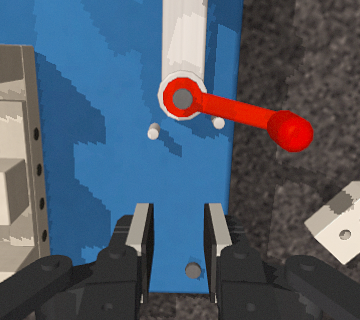

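The knob, at crop (292,130), slipped out of the cage, and the lever still points outwards. I'll measure where it is now.

Run:
```python
from h import *
r=camera("wrist")
k=pix_to_z(r,(390,188),.101);p=pix_to_z(r,(282,157),.086);print(k,p,np.degrees(np.arctan2(*(k-p)[1::-1])))
for c in ["wrist","scene","side"]:
    camera(c)
    for t in ["lever_knob","lever_pivot","crank_axis","stand"]:
        for d in spotter.landmark_of(t,c)[:1]: print(c,t,np.round(d["xyz"],4),round(d["conf"],2))
```

```text
[ 0.50866378 -0.11667555  0.101     ] [ 0.55434247 -0.10835722  0.086     ] -169.6792371527749
wrist lever_knob [ 0.5019 -0.1152  0.0896] 0.97
wrist lever_pivot [ 0.5517 -0.105   0.0832] 0.75
wrist stand [ 0.604  -0.0919 -0.0014] 0.89
scene lever_knob [ 0.5042 -0.1174  0.0866] 0.47
scene lever_pivot [ 0.5514 -0.1096  0.087 ] 0.79
scene crank_axis [ 0.5916 -0.1827  0.1088] 0.95
scene stand [ 0.6038 -0.0819  0.0013] 0.95
side lever_knob [ 0.5027 -0.1229  0.0839] 0.44
side lever_pivot [ 0.5533 -0.1083  0.0907] 0.6
side crank_axis [ 0.5855 -0.1872  0.1082] 0.95
side stand [ 0.6072 -0.0856  0.0008] 0.96
```

The lever never moved, so the pads passed over the knob; together with the earlier slip off the handle top, this means the pads sit higher relative to the parts than assumed. I'll go back and cage the knob about 20 mm lower, which still clears the plate top.

{"method": "send_rows", "body": {"series": [[[0,0,0],[0,0,45],0.2],[[0,0,10],[-5,-10,45],0.2],[[0,0,20],[-10,-20,45],0.2],[[0,0,30],[-15,-30,45],0.2],[[0,0,40],[-20,-40,45],0.2],[[0,0,50],[-27,-54,45],0.2],[[0,0,60],[-27,-54,45],0.2],[[0,0,70],[-27,-54,45],0.2],[[0,0,76],[-27,-54,45],0.2],[[0,0,76],[-27,-54,45],0.2]]}}

```text
time_s: 31.8
eef_pos: [0.507, -0.1156, 0.1233]
eef_rot: [-0.0, 0.996, 0.087, -0.0]
wrist_force: [-0.5, 0.4, -0.1]
opening: 0.399
grasp_force: 0.0
```

{"method": "send_rows", "body": {"series": [[[0,0,0],[0,0,-25],0.2],[[0,0,0],[0,0,-45],0.2],[[0,0,0],[0,0,-55],0.2],[[0,0,0],[0,0,-64],0.2],[[0,0,0],[0,0,-64],0.4],[[0,0,0],[0,0,-64],0.5],[[0,0,0],[0,0,-64],0.5]]}}

```text
time_s: 32.67
eef_pos: [0.5075, -0.1158, 0.0599]
eef_rot: [0.0, 0.996, 0.087, 0.001]
wrist_force: [0.2, 0.4, 0.1]
opening: 0.251
grasp_force: 0.0
```

Run:
```python
import h; from h import *
h.AX=np.array([.5545,-.1075])
print(telemetry.get_obs()["grasp_force"]); meas(2)
```

```text
0.0
t 32.775 pos [ 0.5074 -0.1157  0.0598] phi -170.1 r 0.0479 F [ 0.51  0.08 -0.15] Ft(resist) 0.01 Fr -0.51 toolY -80.0 q6 0.94 op 0.248
```

Test with a partial swing first.

{"method": "send_rows", "body": {"series": [[[0,0,-4],[-0.5,3.4,0],0.5],[[0,0,-8],[-0.7,6.8,0],0.5],[[0,0,-12],[-0.7,10.2,0],0.5],[[0,0,-16],[-0.5,13.6,0],0.5]]}}

```text
time_s: 33.28
eef_pos: [0.5066, -0.1023, 0.0596]
eef_rot: [0.0, 0.999, -0.053, 0.0]
wrist_force: [0.2, -0.7, 0.3]
opening: 0.254
grasp_force: 0.7
```

Run:
```python
import h; from h import *
h.AX=np.array([.5545,-.1075])
print(telemetry.get_obs()["grasp_force"]); meas(2)
print(telemetry.get_obs()["grasp_force"])
r=camera("wrist"); 
for t in ["lever_knob","lever_pivot"]:
    for d in spotter.landmark_of(t,"wrist")[:1]: print(t,np.round(d["xyz"],4),round(d["conf"],2))
hs=cv2.cvtColor(r["pixels"],cv2.COLOR_RGB2HSV); m=((hs[...,0]<6)|(hs[...,0]>174))&(hs[...,1]>200)&(hs[...,2]>90)
v,u=np.nonzero(m); print("red px",u.min(),u.max(),v.min(),v.max(), "proj knob@start",proj(r,[.507,-.116,.09]),"proj TCP", proj(r,telemetry.get_obs()["eef_pos"]))
```

```text
0.687251488743641
t 33.375 pos [ 0.5066 -0.102   0.0595] phi 173.4 r 0.0482 F [-0.88 -0.8   0.53] Ft(resist) 0.89 Fr 0.78 toolY -96.0 q6 1.25 op 0.248
0.09848542677445948
lever_knob [ 0.5048 -0.1037  0.0891] 0.63
lever_pivot [ 0.5542 -0.1063  0.0844] 0.56
red px 258 303 147 317 proj knob@start [312.46070147 281.18170793] proj TCP [279.79319716 257.60407267]
```

The lever now follows (grasp force 0.7 N). Swinging on.

Run:
```python
from h import *
arc(174,[8,16,24,32,40,48,51,54,57,60],.049)
```

```text
8 [1.2 6.7]
16 [ 3.3 13.2]
24 [ 6.3 19.4]
32 [10.1 25. ]
40 [14.7 30.1]
48 [19.9 34.5]
51 [22. 36.]
54 [24.2 37.3]
57 [26.5 38.5]
60 [28.8 39.6]
```

{"method": "send_rows", "body": {"series": [[[0,0,-8],[1.2,6.7,0],0.5],[[0,0,-16],[3.3,13.2,0],0.5],[[0,0,-24],[6.3,19.4,0],0.5],[[0,0,-32],[10.1,25,0],0.5],[[0,0,-40],[14.7,30.1,0],0.5],[[0,0,-48],[19.9,34.5,0],0.5],[[0,0,-51],[22,36,0],0.5],[[0,0,-54],[24.2,37.3,0],0.5],[[0,0,-57],[26.5,38.5,0],0.5],[[0,0,-60],[28.8,39.6,0],0.5]]}}

```text
time_s: 34.78
eef_pos: [0.5353, -0.0627, 0.0593]
eef_rot: [0.0, 0.838, -0.545, -0.0]
wrist_force: [-0.6, -1.1, 0.3]
opening: 0.252
grasp_force: 0.6
```

Run:
```python
import h; from h import *
h.AX=np.array([.5545,-.1075])
print(telemetry.get_obs()["grasp_force"]); meas(2)
print(telemetry.get_obs()["grasp_force"])
camera("wrist")
for t in ["lever_knob","lever_pivot"]:
    for d in spotter.landmark_of(t,"wrist")[:1]: print(t,np.round(d["xyz"],4),round(d["conf"],2))
arc(114,[2,4,6,8,10,12],.049)
```

```text
0.5712907643101062
t 34.875 pos [ 0.5354 -0.0625  0.0593] phi 113.0 r 0.0489 F [ 0.08 -0.24 -0.21] Ft(resist) 0.02 Fr -0.26 toolY -156.0 q6 2.39 op 0.249
0.06763346124898817
lever_knob [ 0.5358 -0.0599  0.0868] 0.61
lever_pivot [ 0.5559 -0.1097  0.0853] 0.55
2 [1.6 0.7]
4 [3.2 1.3]
6 [4.8 1.8]
8 [6.4 2.3]
10 [8.1 2.8]
12 [9.7 3.2]
```

{"method": "send_rows", "body": {"series": [[[0,0,-1],[0.8,0.3,0],0.5],[[0,0,-2],[1.6,0.7,0],0.5],[[0,0,-3],[2.4,1,0],0.5],[[0,0,-4],[3.2,1.3,0],0.5]]}}

```text
time_s: 35.52
eef_pos: [0.5371, -0.0619, 0.059]
eef_rot: [0.002, 0.819, -0.574, -0.001]
wrist_force: [-7.7, -7.0, 4.6]
opening: 0.25
grasp_force: 4.8
```

{"method": "send_rows", "body": {"series": [[[0,0,-1],[0.8,0.3,0],0.5],[[0,0,-2],[1.6,0.6,0],0.5]]}}

```text
time_s: 35.78
eef_pos: [0.5373, -0.0621, 0.0589]
eef_rot: [0.003, 0.809, -0.588, -0.002]
wrist_force: [-13.3, -9.9, 7.0]
opening: 0.256
grasp_force: 7.7
```

Hard stop reached (the force rises steeply with no motion). I'll back off, open and lift, then check.

{"method": "send_rows", "body": {"series": [[[0,0,0],[-2.5,-1,0],0.5],[[0,0,0],[-5,-2,0],0.4],[[0,0,0],[-5,-2,0],0.2],[[0,0,0],[-5,-2,0],0.2],[[0,0,0],[-5,-2,30],0.2],[[0,0,0],[-5,-2,80],0.2],[[0,0,0],[-15,-40,140],0.2],[[0,0,0],[-15,-60,160],0.2],[[0,0,0],[-15,-60,160],0.2],[[0,0,0],[-15,-60,160],0.2]]}}

```text
time_s: 37.02
eef_pos: [0.5246, -0.1196, 0.218]
eef_rot: [-0.0, 0.809, -0.588, -0.001]
wrist_force: [-0.6, 0.5, -0.8]
opening: 0.399
grasp_force: 0.0
```

Run:
```python
from h import *
meas(1)
r=camera("wrist"); a=r["pixels"][:,:,::-1]
s=camera("scene"); u,v=proj(s,[.59,-.12,.05]).astype(int)
b=cv2.resize(s["pixels"][v-60:v+60,u-80:u+80,::-1],(400,300),interpolation=cv2.INTER_CUBIC)
cv2.imwrite("pics/f9.png",np.hstack([cv2.resize(a,(400,300)),b]))
for c in ["wrist","scene","side"]:
    camera(c)
    for t in ["lever_knob","lever_pivot","crank_axis","handle","stand"]:
        for d in spotter.landmark_of(t,c)[:1]: print(c,t,np.round(d["xyz"],4),round(d["conf"],2))
```

```text
t 37.075 pos [ 0.5243 -0.1193  0.2175] phi 133.1 r 0.0934 F [-0.09  0.52 -0.88] Ft(resist) -0.29 Fr 0.44 toolY -162.0 q6 2.38 op 0.401
wrist lever_knob [ 0.5347 -0.0607  0.088 ] 0.76
wrist lever_pivot [ 0.554  -0.1076  0.0872] 0.76
wrist crank_axis [ 0.5845 -0.1863  0.1101] 0.76
wrist handle [ 0.6204 -0.1847  0.1116] 0.79
wrist stand [ 0.6018 -0.0916 -0.0029] 0.58
scene lever_knob [ 0.5361 -0.0614  0.0856] 0.77
scene lever_pivot [ 0.5523 -0.1063  0.0829] 0.84
scene crank_axis [ 0.5879 -0.1818  0.1083] 0.8
scene handle [ 0.6227 -0.1834  0.1069] 0.65
scene stand [ 6.026e-01 -8.570e-02 -2.000e-04] 0.72
side lever_knob [ 0.5282 -0.0638  0.0862] 0.65
side lever_pivot [ 0.5516 -0.1079  0.0904] 0.73
side crank_axis [ 0.5862 -0.1886  0.1091] 0.7
side handle [ 0.6204 -0.1832  0.1101] 0.55
side stand [ 6.048e-01 -8.580e-02  4.000e-04] 0.94
```

View pics/f9.png

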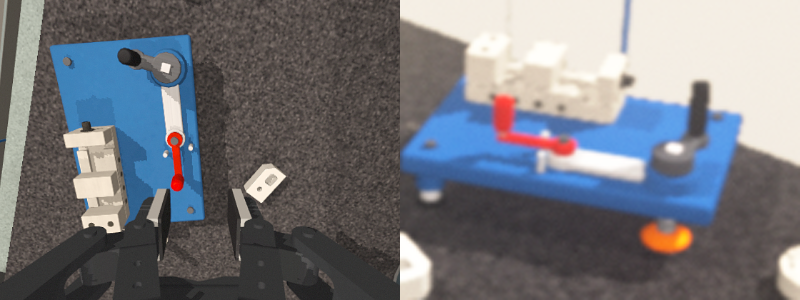

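The left view shows the red lever lying along the front edge, knob at (178,183), and the stand hasn't moved. The right view shows the orange foot down on the plate at (666,237). The lever measures about 111°, which is the locked stop for the stand's 22° yaw. Handing in.

```bash
python3 -c "
from bench import ctrl; print(ctrl.hand_in())"
```

```text
the job is handed in; nothing more can be done
None
```

I've handed the job in, but no verdict came back: the foot bears on the plate at an estimated 6–8 N (worked out from handle force), the lever is at its locked stop, and the stand hasn't visibly moved.

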